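# Lock the microscope base's levelling screw with its jam nut

### The job

The microscope base is level: lock its levelling screw at this setting. Lay the yellow holding key flat over the screw's square head with its tail between the two red posts and let go of it, then swing the jam nut's lever by its blue pin clockwise until the nut is properly tight, with a push of about 8 N on the pin and never much more. The screw must stay at its setting, the key stays on, and nothing else on the table is disturbed.

Things in the scene. Friction and masses are not known exactly. Their poses are not given: they have to be found in the camera images.
- base: White microscope stand base, fixed; plate top 30 mm above the table. Origin: at table height on the vertical axis of the brass levelling screw. x points from the screw to the two red posts, then the dish; z up. The plate spans x -55 to 225 mm, y -80 to 80 mm.
- posts: Two red stop posts on the base, 12 mm across, tapered tips 75 mm above the table. Origin on the screw axis, 30 mm above the table, axes as the base's; posts at x = 90, y = +14 and -14 mm: a gap of 16 mm between them. In the gap a white saddle, its top 52 mm above the table, carries the key's tail.
- screw_head (a point): Top centre of the brass screw's square head, 69 mm above the table. Head 24 x 24 mm, sides along the base's x and y within 2 degrees, upper 7 mm tapering to 16 x 16 mm; it stands on a 48 mm round collar whose top is 52 mm above the table. The screw turns easily: unheld, it turns along with the nut and its setting is lost.
- screw_mark (a point): Point on the rim of the screw's collar, 24 mm from the axis on the base's -x side; moves as the screw turns. 6 mm is 14 degrees (too much); the key's play lets it travel up to about 4 mm.
- key: Loose yellow holding key, about 140 g, lying flat, fin up: 10 mm thick, a 44 x 44 mm end with a 26 x 26 mm square through hole, and a tail 12 mm wide ending 109 mm from the hole's centre. Origin: hole centre at the underside; x along the tail, z up. In use its underside rests on the collar 52 mm above the table, hole over the head, tail between the posts, x along the base's x.
- key_fin (a point): Top centre of the key's upright grip fin, 48 mm along the tail from the hole's centre and 41 mm above the key's underside. The fin is 12 mm thick across the tail (as wide as the tail) and 30 mm long along it.
- lever_knob: Blue upright pin, 18 mm across, on the end of the jam nut's lever, 70 mm from the screw axis, on the side away from the posts. Origin: centre of its underside, 36 mm above the table; top 84 mm above the table. It stands on the lever, a dark bar 12 mm wide, top 44 mm above the table. Swinging it about the screw axis, clockwise from above, tightens the nut.
- lever_tip (a point): Top centre of the blue pin, 84 mm above the table. The nut runs free, with 1 N drag at the pin, for 35 to 90 degrees of swing; where it meets its seat cannot be seen. From there the lever's spring steel flexes, about 0.35 mm at the pin per newton. 8 N along the pin's path is properly tight; under 5 N is loose, over 11 N too much. At its seat the pin is 28 to 65 mm along the base's +y.
- dish: Leave alone: clear plastic specimen dish, 80 mm across, 14 mm high, standing on the white base behind the posts. Origin at its underside's centre.
- slide_box: Leave alone: green slide box, 100 x 60 x 30 mm. Origin at its underside's centre.
- jar: Leave alone: amber specimen jar, 56 mm across, 75 mm high. Origin at its underside's centre.
- eyepiece: Leave alone: black microscope eyepiece standing upright, 44 mm across, 62 mm high. Origin at its underside's centre.
- screwdriver: Leave alone: screwdriver lying on the table.
- sieve: Leave alone: round steel sieve pan, 160 mm across, 45 mm high. Origin at its underside's centre.
Things that resemble listed ones, but are neither listed nor needed, are in the scene too. Several things have the shape of the key; the one meant has the colours described above.

How it is judged:
By the outcome, as a careful person would: the job done as asked, in the order asked, and still so for the second after the job is handed in, with the robot touching nothing.
It also fails if it takes over 69 s, if anything falls off the work surface, if the arm or the gripper's body presses on something with over 40 N, if the wrist force passes 120 N, or if a joint passes its speed limit or range.

### The arm

A 6-joint arm with a two-finger parallel gripper is mounted at the origin on the work surface. World frame = base frame: x ahead of the robot, y to its left, z up, the work surface at z = 0. Lengths are in m, angles in rad, forces in N, time in s.
With the tool pointing down it reaches from about 0.425 to 0.95 m from the base axis. Payload 3.5 kg.
Tool frame: the origin (TCP) lies on the centre line of the jaws, within the pads' length; the fingertips stand 11 mm ahead of it and the grasp point (between the pads) lies 8 mm behind it; z points along the fingers, y is the line along which they close (so a half turn about z gives the same grasp; the last joint's range is limited). The gripper opens to 85 mm and grips with 20 to 120 N. Pads are 22 mm wide; open, the fingers measure 114 mm over their backs; the gripper's body (76 mm by 85 mm) begins 54 mm behind the grasp point. The pads swing forward as they close: fully open they stand 13 mm farther back than shut.
Start: joints at [-0.15, 0.286, 1.577, -0, 1.279, -0.15], TCP at [0.675, 0, 0.242] pointing down, gripper open.
Joint ranges: [-2.77, 2.77], [-0.9, 2.22], [0.21, 2.48], [-1.53, 4.67], [0.24, 2.81], [-2.84, 2.84]. Speed limits (rad/s): [2.79, 2.79, 3.14, 3.14, 3.14, 3.14].

### API

Orientations are given as a unit quaternion [x, y, z, w].
In Python, from plant import ctrl gives the robot as it stands.
- The arm moves only by the tool step_arm, never from a script. Its argument "motion" is a list of rows, each an object with "offset": the shift along the tool's x, y, z in m, a list of three; "twist": the turn about the tool's z in degrees. A call has 1 to 12 rows; each row is the pose to reach, as a shift and turn from the pose commanded when the call began, along the tool's axes at that moment; what a row does not reach only later rows make up. A row lasts 1/10 s, in which the tool goes at most 50 mm and 8.59 degrees, less where a joint would pass 70% of its speed; a pose out of reach is approached as far as the arm can. A call with a gripper value outside its range is refused whole. "gripper" is the finger opening in m, from 0 to 0.0854, set as the call begins (left out, the last holds). The fingers move at their own pace and stop on an object; "grip_force" is the grip in N (left out, the last holds). Time passes only in rows, so rows that repeat a pose let the fingers close. It gives the time, the measured TCP pose, the force, the opening and the grip force at its end, in the units of the state.
- ctrl.get_state(): the state, without advancing time (a new reading comes with each control period).
- ctrl.read_camera(name): name is "scene" or "side" or "wrist"; returns the picture (480x640x3 uint8, blue, green, red); there is no depth.
- ctrl.calibration(name): a dict with "fx", "fy", "cx", "cy" (pixels), "cam_to_world" (4x4, takes a point from camera to world coordinates). Camera axes: x right, y up, looking along -z (the intrinsics and any distortion apply to the point x, -y, -z); pixel columns grow to the right and rows downward; lengths in m; the calibration is good to about 2 mm. A picture is of the moment at which its call begins: read the wrist's pose just before it. calibration takes no time and is no camera call; for the wrist camera it gives the pose at the moment of the call.
- ctrl.sign_off(): hands the job in; it is judged then, once.
The state is a dict: "time": time; "qpos": joint angles; "dq": joint speeds; "joint_efforts": joint torques, N m; "eef_pos": TCP position; "tcp_rot": TCP orientation; "contact_force": force on the tool from outside, world axes, zero at the start; "wrist_torque": the same for the moment, N m; "opening": opening from 0.0 (shut) to 1.0 (fully open); "finger_force": force on a finger pad.
Only numpy, scipy, OpenCV 4.12 (cv2) and the standard library are available. Lean on these libraries where they do the work, as an engineer would, in place of code of your own. Each camera call takes 0.05 s, during which the arm holds its last target. There are 200 camera calls.

## Working session

There is one attempt and no reset: what is moved stays moved. The work goes in short steps, Python scripts to look and compute and a tool call to move; the robot and the scene stay as the last step left them, time stands still between calls to the robot, and variables do not carry over. Pictures are saved under pics/ and viewed, at most 10 in all, crops included, and the job is handed in when it is done.

Besides the shell and the picture viewer there is one more tool, called after ">>>" as a command line: name --argument value ..., lists and objects as JSON in quotes. step_arm: Moves the arm, as the interface text tells. Its arguments: {"type":"object","properties":{"motion":{"type":"array"},"gripper":{"type":"number"},"grip_force":{"type":"number"}},"required":["motion"]}

```bash
mkdir -p pics
cat > h.py <<'E'
import numpy as np, cv2
from plant import ctrl
def ray(c,u,v):
    T=np.array(c["cam_to_world"]); 
    k=np.array([[c["fx"],0,c["cx"]],[0,c["fy"],c["cy"]],[0,0,1]],float)
    d=np.array(c.get("dist",c.get("distortion",np.zeros(5))),float).ravel()
    p=cv2.undistortPoints(np.array([[[u,v]]],float),k,d)[0,0]
    return T[:3,3],T[:3,:3]@np.array([p[0],-p[1],-1.])
def onz(c,u,v,z):
    o,d=ray(c,u,v); return o+d*(z-o[2])/d[2]
def two(c1,p1,c2,p2):
    o1,d1=ray(c1,*p1);o2,d2=ray(c2,*p2)
    s=np.linalg.lstsq(np.c_[d1,-d2],o2-o1,rcond=None)[0]
    a,b=o1+d1*s[0],o2+d2*s[1]; return (a+b)/2,np.linalg.norm(a-b)
def proj(c,P):
    T=np.array(c["cam_to_world"]);q=T[:3,:3].T@(np.array(P)-T[:3,3])
    return c["fx"]*q[0]/-q[2]+c["cx"], c["fy"]*-q[1]/-q[2]+c["cy"]
E
python3 - <<'E'
from h import *
import json
print(ctrl.get_state())
for n in ["scene","side","wrist"]:
    c=ctrl.calibration(n); print(n,c)
    cv2.imwrite(f"pics/{n}0.png",ctrl.read_camera(n))
E
```

```text
{'time': 0.0, 'qpos': array([-1.49993577e-01,  2.87174621e-01,  1.57818950e+00,  7.35326812e-06,
        1.27861907e+00, -1.50020967e-01]), 'dq': array([ 0.00188628,  0.00025361,  0.00139365,  0.00116758,  0.00188801,
       -0.00156389]), 'joint_efforts': array([-1.79628755e-04, -4.05981302e+01, -2.92628127e+01, -1.54224781e-04,
        5.81841552e-03,  3.74769741e-06]), 'eef_pos': array([6.74359158e-01, 1.32474680e-04, 2.40934425e-01]), 'tcp_rot': array([ 7.07097344e-01,  7.07115208e-01, -7.06549408e-04, -9.64087888e-04]), 'contact_force': array([ 0.26253437, -0.88726122,  1.05912694]), 'wrist_torque': array([ 0.01184718,  0.02481564, -0.00608636]), 'finger_force': 0.0, 'opening': 0.9998070561932965}
scene {'fx': 512.8976766994373, 'fy': 512.8976766994373, 'cx': 314.3645754318275, 'cy': 243.06454172575613, 'cam_to_world': array([[ 0.82301507, -0.34363335,  0.45228566,  1.11420936],
       [ 0.56778973,  0.52034327, -0.63785398, -0.8402958 ],
       [-0.0161559 ,  0.78176659,  0.62336184,  0.8776623 ],
       [ 0.        ,  0.        ,  0.        ,  1.        ]])}
side {'fx': 494.9569395298231, 'fy': 494.9569395298231, 'cx': 312.3710472045567, 'cy': 239.21175621046766, 'cam_to_world': array([[-0.91917602,  0.30100961, -0.25398555,  0.20765398],
       [-0.39345132, -0.6729034 ,  0.62641605,  0.82918092],
       [ 0.01764951,  0.67571756,  0.7369493 ,  1.04645444],
       [ 0.        ,  0.        ,  0.        ,  1.        ]])}
wrist {'fx': 401.72763576536096, 'fy': 401.72763576536096, 'cx': 322.12497396318787, 'cy': 234.71307233910932, 'cam_to_world': array([[ 9.99997290e-01, -1.25222641e-03,  1.96273378e-03,
         6.75569216e-01],
       [ 6.61161932e-04,  9.61069322e-01,  2.76306572e-01,
         7.06959406e-02],
       [-2.23232161e-03, -2.76304525e-01,  9.61067545e-01,
         3.73576054e-01],
       [ 0.00000000e+00,  0.00000000e+00,  0.00000000e+00,
         1.00000000e+00]])}
```

View pics/scene0.png

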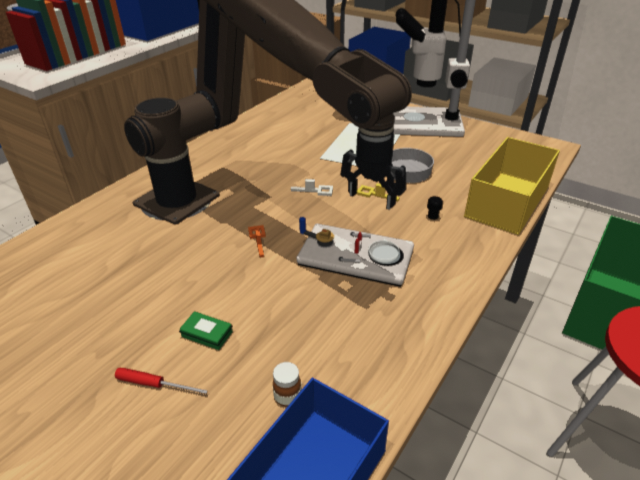

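View pics/side0.png

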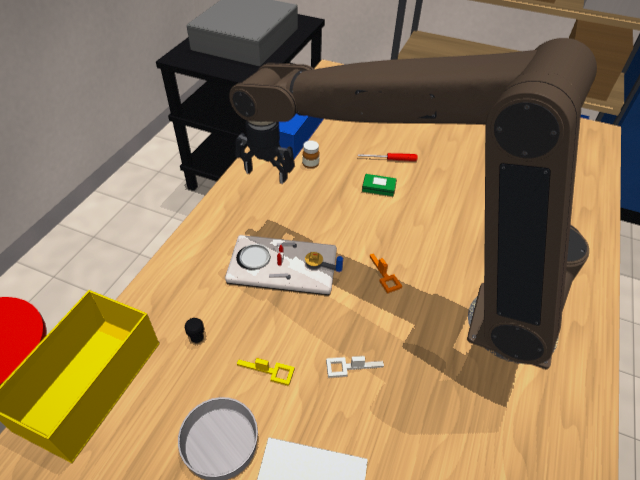

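The scene view shows three key-shaped things. In the side view they are orange at (385,275), white at (355,367) and yellow at (267,370). The yellow one is meant. The screw is at (314,259), the posts at about (281,255) and the blue pin at (339,262).

Run:
```python
from h import *
c=ctrl.calibration("side"); s=ctrl.calibration("scene")
for n,u,v,z in [("keyhole",284,374,.01),("keytail",238,363,.01),("fin",262,364,.041),("screw",314,259,.069),("pin",339,256,.084),("dish",254,257,.03),("sieve",219,437,.0),("white",337,367,.01),("eyep",195,335,0)]:
    print(n,onz(c,u,v,z).round(3))
print("pin",two(c,(339,258),s,(302,219)))
print("screw",onz(s,325,235,.069), "dish", onz(s,385,254,.04))
im=cv2.imread("pics/side0.png")
a=cv2.resize(im[330:400,220:400],None,fx=4.4,fy=4.4,interpolation=cv2.INTER_CUBIC)
b=cv2.resize(im[225:300,215:355],None,fx=4.4,fy=4.4,interpolation=cv2.INTER_CUBIC)
b=cv2.copyMakeBorder(b,0,0,0,a.shape[1]-b.shape[1],cv2.BORDER_CONSTANT)
cv2.imwrite("pics/crop.png",cv2.resize(np.vstack([a,b]),(690,556)))
```

```text
keyhole [0.46  0.356 0.01 ]
keytail [0.569 0.374 0.01 ]
fin [0.508 0.368 0.041]
screw [0.513 0.06  0.069]
pin [0.454 0.037 0.084]
dish [0.676 0.089 0.03 ]
sieve [0.526 0.536 0.   ]
white [0.356 0.292 0.01 ]
eyep [0.704 0.346 0.   ]
pin (array([0.45179825, 0.04067106, 0.08146553]), np.float64(0.0012746774331063666))
screw [0.53142844 0.0297425  0.069     ] dish [0.6817     0.07914318 0.04      ]
```

View pics/crop.png

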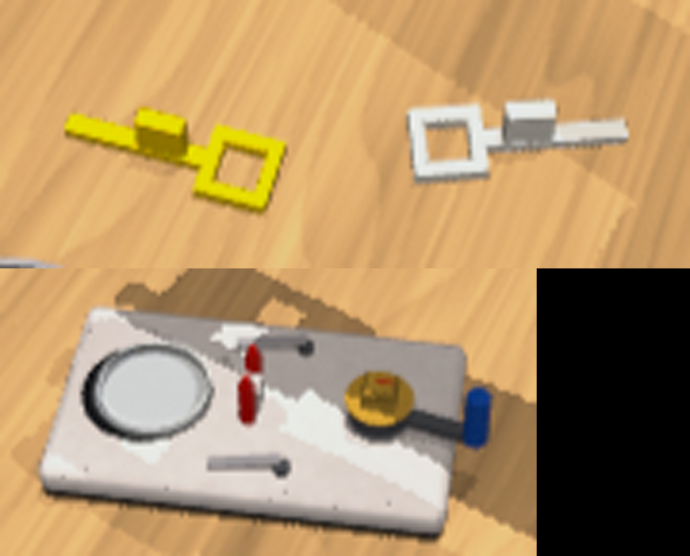

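The crop confirms the yellow key: fin up, hole towards (284,374), tail end at (238,363). The base below it shows the brass head, the blue pin to the right and the red posts. Moving above the fin.

>>> step_arm --motion '[{"offset": [0.368, -0.167, 0.03], "twist": -99}, {"offset": [0.368, -0.167, 0.03], "twist": -99}, {"offset": [0.368, -0.167, 0.03], "twist": -99}, {"offset": [0.368, -0.167, 0.03], "twist": -99}, {"offset": [0.368, -0.167, 0.03], "twist": -99}, {"offset": [0.368, -0.167, 0.03], "twist": -99}, {"offset": [0.368, -0.167, 0.03], "twist": -99}, {"offset": [0.368, -0.167, 0.03], "twist": -99}, {"offset": [0.368, -0.167, 0.03], "twist": -99}, {"offset": [0.368, -0.167, 0.03], "twist": -99}, {"offset": [0.368, -0.167, 0.03], "twist": -99}, {"offset": [0.368, -0.167, 0.03], "twist": -99}]'

```text
time: 1.35
eef_pos: [0.5075, 0.3683, 0.2118]
tcp_rot: [-0.081, 0.997, -0.0, -0.0]
contact_force: [0.3, -1.1, -0.0]
opening: 0.997
finger_force: 0.0
```

>>> step_arm --motion '[{"offset": [0, 0, 0], "twist": 0}, {"offset": [0, 0, 0], "twist": 0}, {"offset": [0, 0, 0], "twist": 0}]'

```text
time: 1.65
eef_pos: [0.5079, 0.3679, 0.2121]
tcp_rot: [-0.078, 0.997, -0.0, -0.0]
contact_force: [0.8, -1.1, -0.6]
opening: 0.998
finger_force: 0.0
```

```bash
cat >> h.py <<'E'
def tool():
    s=ctrl.get_state(); q=np.array(s["tcp_rot"])
    from scipy.spatial.transform import Rotation as R
    M=R.from_quat(q).as_matrix(); 
    return np.array(s["eef_pos"]),M
def ymask(im):
    h=cv2.cvtColor(im,cv2.COLOR_BGR2HSV)
    return cv2.inRange(h,(24,180,50),(36,255,255))
def off(P):
    p,M=tool(); return M.T@(np.array(P)-p)
def yawy(): # tool y yaw deg
    p,M=tool(); return np.degrees(np.arctan2(M[1,1],M[0,1]))
E
python3 - <<'E'
from h import *
p,M=tool();print(p,yawy(),M.round(3))
c=ctrl.calibration("wrist");im=ctrl.read_camera("wrist");cv2.imwrite("pics/w1.png",im)
m=ymask(im);cs,hi=cv2.findContours(m,cv2.RETR_CCOMP,cv2.CHAIN_APPROX_NONE)
for k,h in zip(cs,hi[0]):
    if cv2.contourArea(k)>150: print(cv2.contourArea(k),h[3],cv2.minAreaRect(k))
# camera sees side view again for confirmation
E
```

```text
[0.50794144 0.3679163  0.21212013] 98.92686519059987 [[-0.988 -0.155 -0.   ]
 [-0.155  0.988 -0.   ]
 [ 0.    -0.    -1.   ]]
```

View pics/w1.png

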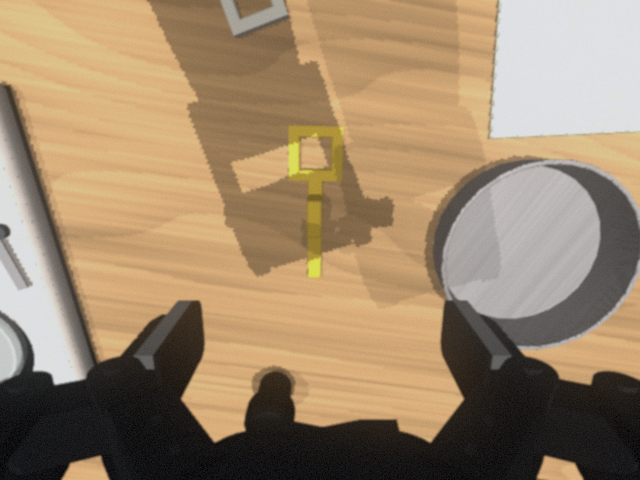

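The wrist view shows the yellow key with its hole at about (316,153) and its tail end at (314,277). The sieve is at (540,250), clear of the fingers.

Run:
```python
from h import *
im=cv2.imread("pics/w1.png");c=ctrl.calibration("wrist")
h=cv2.cvtColor(im,cv2.COLOR_BGR2HSV)
print([tuple(h[v,u]) for u,v in [(314,270),(296,150),(318,131),(316,185),(315,153),(600,440),(400,60)]])
m=cv2.inRange(h,(23,190,40),(36,255,255));m[:110]=0;m[290:]=0;m[:,:270]=0;m[:,360:]=0
cs,hi=cv2.findContours(m,cv2.RETR_CCOMP,cv2.CHAIN_APPROX_NONE)
for k,q in zip(cs,hi[0]):
    if cv2.contourArea(k)>100: print(cv2.contourArea(k),q[3],cv2.minAreaRect(k))
cen=lambda v0,v1:np.array([np.nonzero(m[v0:v1])[1].mean(),(v0+v1-1)/2])
ys=np.nonzero(m.any(1))[0];print(ys.min(),ys.max())
for v in range(ys.min(),ys.max(),8):
    r=np.nonzero(m[v])[0]; print(v,r.min(),r.max(),len(r))
a,b=onz(c,*cen(235,275),.01),onz(c,*cen(127,178),.01)
print(a,b,np.degrees(np.arctan2(*(a-b)[1::-1])), onz(c,314.5,ys.max(),.005),onz(c,316,ys.min(),.01))
```

```text
[(np.uint8(30), np.uint8(161), np.uint8(220)), (np.uint8(30), np.uint8(155), np.uint8(217)), (np.uint8(23), np.uint8(171), np.uint8(177)), (np.uint8(23), np.uint8(177), np.uint8(176)), (np.uint8(18), np.uint8(105), np.uint8(219)), (np.uint8(30), np.uint8(28), np.uint8(27)), (np.uint8(16), np.uint8(114), np.uint8(172))]Traceback (most recent call last):
  File "<stdin>", line 7, in <module>
TypeError: 'NoneType' object is not subscriptable
```

Run:
```python
from h import *
im=cv2.imread("pics/w1.png");c=ctrl.calibration("wrist")
h=cv2.cvtColor(im,cv2.COLOR_BGR2HSV)
m=cv2.inRange(h,(20,135,40),(36,255,255));m[:110]=0;m[290:]=0;m[:,:270]=0;m[:,360:]=0
cs,hi=cv2.findContours(m,cv2.RETR_CCOMP,cv2.CHAIN_APPROX_NONE)
for k,q in zip(cs,hi[0]):
    if cv2.contourArea(k)>100: print(cv2.contourArea(k),q[3],cv2.minAreaRect(k))
cen=lambda v0,v1:np.array([np.nonzero(m[v0:v1])[1].mean(),(v0+v1-1)/2])
ys=np.nonzero(m.any(1))[0];print(ys.min(),ys.max())
for v in range(ys.min(),ys.max(),12):
    r=np.nonzero(m[v])[0]; print(v,r.min(),r.max(),len(r))
a,b=onz(c,*cen(245,272),.01),onz(c,*cen(132,175),.01)
print(a,b,np.degrees(np.arctan2(*(a-b)[1::-1])), onz(c,314.5,ys.max(),.005),onz(c,316,ys.min(),.01))
```

```text
4232.0 -1 ((315.0, 201.0), (152.0, 54.0), 90.0)
1022.0 0 ((315.5, 152.5), (33.0, 33.0), 0.0)
125 277
125 289 313 20
137 288 342 47
149 289 342 23
161 289 342 23
173 289 341 53
185 308 322 15
197 308 321 14
209 307 321 15
221 306 321 16
233 306 321 16
245 307 321 15
257 307 320 14
269 307 320 14
[0.55679325 0.368479   0.01      ] [0.46662233 0.35615755 0.01      ] 7.781019268230477 [0.57647157 0.37203324 0.005     ] [0.44468417 0.35323656 0.01      ]
```

>>> step_arm --motion '[{"offset": [-0.0054, -0.006, 0.05], "twist": 1}, {"offset": [-0.0054, -0.006, 0.1], "twist": 1}, {"offset": [-0.0054, -0.006, 0.14], "twist": 1}, {"offset": [-0.0054, -0.006, 0.17], "twist": 1}, {"offset": [-0.0054, -0.006, 0.187], "twist": 1}, {"offset": [-0.0054, -0.006, 0.187], "twist": 1}, {"offset": [-0.0054, -0.006, 0.187], "twist": 1}]' --gripper 0.05 --grip_force 50

```text
time: 2.4
eef_pos: [0.5152, 0.3634, 0.0266]
tcp_rot: [-0.07, 0.998, 0.0, 0.001]
contact_force: [0.5, -0.5, 0.6]
opening: 0.584
finger_force: 0.0
```

>>> step_arm --motion '[{"offset": [0, 0, 0], "twist": 0}, {"offset": [0, 0, 0], "twist": 0}, {"offset": [0, 0, 0], "twist": 0}, {"offset": [0, 0, 0], "twist": 0}, {"offset": [0, 0, 0], "twist": 0}, {"offset": [0, 0, 0], "twist": 0}, {"offset": [0, 0, 0], "twist": 0}, {"offset": [0, 0, 0], "twist": 0}]' --gripper 0.0

```text
time: 3.2
eef_pos: [0.5156, 0.3636, 0.0274]
tcp_rot: [-0.07, 0.998, 0.001, 0.002]
contact_force: [-0.8, 0.2, 6.5]
opening: 0.131
finger_force: 50.5
```

>>> step_arm --motion '[{"offset": [0, 0, -0.02], "twist": 0}, {"offset": [0, 0, -0.05], "twist": 0}, {"offset": [0, 0, -0.09], "twist": 0}, {"offset": [0, 0, -0.14], "twist": 0}, {"offset": [-0.002, -0.05, -0.18], "twist": -3}, {"offset": [-0.003, -0.09, -0.2], "twist": -3}, {"offset": [-0.005, -0.13, -0.2], "twist": -3}, {"offset": [-0.006, -0.17, -0.2], "twist": -3}, {"offset": [-0.008, -0.21, -0.2], "twist": -3}, {"offset": [-0.009, -0.25, -0.2], "twist": -3}, {"offset": [-0.01, -0.285, -0.2], "twist": -3}, {"offset": [-0.01, -0.305, -0.2], "twist": -3}]'

```text
time: 4.4
eef_pos: [0.5663, 0.0598, 0.2246]
tcp_rot: [-0.095, 0.996, -0.0, -0.001]
contact_force: [-0.4, 0.5, -0.9]
opening: 0.134
finger_force: 49.5
```

>>> step_arm --motion '[{"offset": [0, 0, 0], "twist": 0}, {"offset": [0, 0, 0], "twist": 0}, {"offset": [0, 0, 0], "twist": 0}, {"offset": [0, 0, 0], "twist": 0}]'

```text
time: 4.8
eef_pos: [0.5663, 0.0634, 0.2251]
tcp_rot: [-0.097, 0.995, 0.0, -0.0]
contact_force: [0.2, 0.1, -1.6]
opening: 0.128
finger_force: 49.5
```

Run:
```python
from h import *
p,M=tool();print(p,yawy(),M.round(3))
im=ctrl.read_camera("wrist");cv2.imwrite("pics/w2.png",im)
for n in ["side","scene"]: cv2.imwrite(f"pics/{n}2.png",ctrl.read_camera(n))
```

```text
[0.56631001 0.06341421 0.22514598] 101.0854139032979 [[-0.981 -0.192 -0.   ]
 [-0.192  0.981  0.   ]
 [ 0.     0.    -1.   ]]
```

View pics/w2.png

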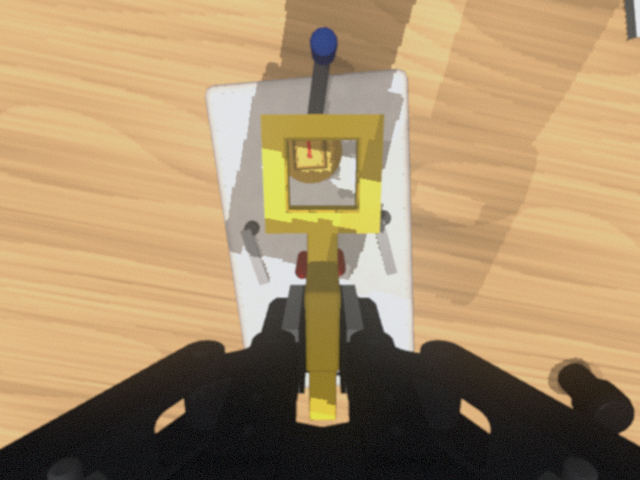

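The wrist view shows the brass head at (310,154) below the key's hole, centred at (322,174). The post bases are at (302,264) and (342,263), and the pin top is at (324,40). The key is held straight.

Run:
```python
from h import *
im=cv2.imread("pics/w2.png");c=ctrl.calibration("wrist");h=cv2.cvtColor(im,cv2.COLOR_BGR2HSV)
p,M=tool()
def show(n,P): 
    P=np.array(P); print(n,P.round(4),"tool off",(M.T@(P-p)).round(4)); return P
# key end
m=cv2.inRange(h,(20,135,40),(36,255,255)); 
r1=np.nonzero(m[118:130].all(0))[0]; r2=np.nonzero(m[215:228].all(0))[0]; print("end",r1.min(),r1.max(),r2.min(),r2.max())
for v in (250,275,300,330,360,400,410): 
    r=np.nonzero(m[v,290:360])[0]+290; print(v,r.min(),r.max())
zt=p[2]-.0265+.010
ys=np.nonzero(m[:,300:310].any(1))[0];print("v",ys.min(),ys.max())
e=show("keyend",onz(c,(r1.min()+r1.max()+r2.min()+r2.max())/4,173.5,zt))
for v in (113.5,233): show("edge",onz(c,322,v,zt))
for z in(.069,): hd=show("head",onz(c,310,154,z))
g=cv2.cvtColor(im,cv2.COLOR_BGR2GRAY)
b=cv2.inRange(h,(105,120,30),(130,255,255));ys,xs=np.nonzero(b[:100,250:400]);print("pin px",xs.min()+250,xs.max()+250,ys.min(),ys.max())
pin=show("pin",onz(c,324,38,.084))
d=hd-pin;print("lev",np.hypot(*d[:2]),np.degrees(np.arctan2(d[1],d[0])))
# plate edges
white=cv2.inRange(h,(0,0,90),(180,60,255))
A=[];B=[]
for v in range(100,225,5):
    r=np.nonzero(white[v,190:430])[0]+190; A.append(onz(c,r.min(),v,.03)); B.append(onz(c,r.max(),v,.03))
for L in(A,B):
    L=np.array(L)[:,:2].astype(np.float32); vx,vy,x0,y0=cv2.fitLine(L,cv2.DIST_HUBER,0,.01,.01).ravel(); print("edge yaw",np.degrees(np.arctan2(vy,vx))%180,x0,y0)
    print(" screw dist from edge",(hd[0]-x0)*-vy+(hd[1]-y0)*vx)
z=np.vstack([cv2.resize(im[120:200,260:390],None,fx=5,fy=5,interpolation=cv2.INTER_CUBIC),cv2.resize(im[235:285,260:390],None,fx=5,fy=4,interpolation=cv2.INTER_CUBIC)])
cv2.imwrite("pics/z2.png",z[:600])
```

```text
end 262 381 266 378
250 308 337
275 307 334
300 305 339
330 305 339
360 305 339
400 309 335
410 309 335
v 114 418
keyend [0.5175 0.0537 0.2088] tool off [0.0499 0.0002 0.0165]
edge [0.4966 0.0497 0.2088] tool off [0.0711 0.0002 0.0165]
edge [0.5399 0.0582 0.2088] tool off [0.027  0.0003 0.0165]
head [0.5233 0.0462 0.069 ] tool off [ 0.0456 -0.0083  0.1563]
pin px 311 335 28 55
pin [0.4506 0.0419 0.084 ] tool off [0.1177 0.0014 0.1413]
lev 0.07281670099616394 3.421260503993989
edge yaw 15.975363 0.54918766 -0.02774707
 screw dist from edge 0.0782262499353442
edge yaw 15.870935 0.53001887 0.12859389
 screw dist from edge -0.07740546638686917
```

View pics/z2.png

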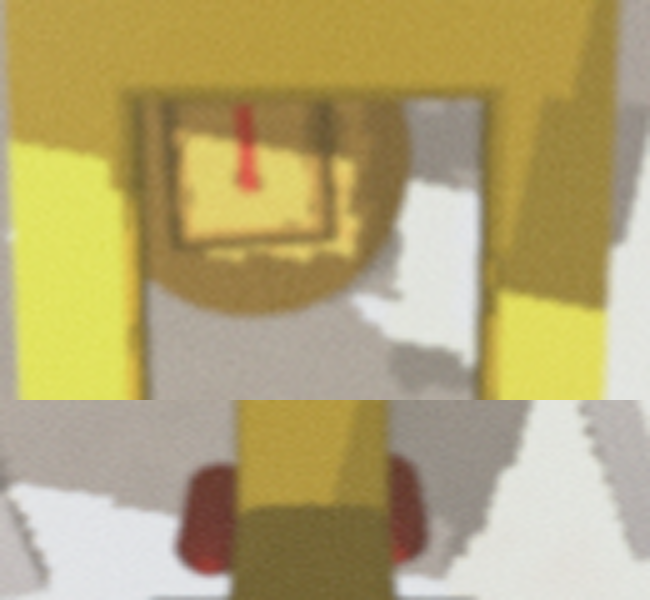

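The red line on the head ends near (309,157), which I take as its centre. The plate edges give a base yaw of about 15.9°. Next I hover lower with the key aligned and look through the hole.

>>> step_arm --motion '[{"offset": [-0.0043, -0.0045, 0.03], "twist": -4.9}, {"offset": [-0.0043, -0.0045, 0.06], "twist": -4.9}, {"offset": [-0.0043, -0.0045, 0.09], "twist": -4.9}, {"offset": [-0.0043, -0.0045, 0.11], "twist": -4.9}, {"offset": [-0.0043, -0.0045, 0.11], "twist": -4.9}, {"offset": [-0.0043, -0.0045, 0.11], "twist": -4.9}, {"offset": [-0.0043, -0.0045, 0.11], "twist": -4.9}]'

```text
time: 5.65
eef_pos: [0.573, 0.0588, 0.1173]
tcp_rot: [-0.138, 0.99, -0.0, 0.002]
contact_force: [-0.4, -0.2, -1.1]
opening: 0.133
finger_force: 49.5
```

Run:
```python
from h import *
p,M=tool();print(p,yawy())
im=ctrl.read_camera("wrist");cv2.imwrite("pics/w3.png",im)
s=ctrl.read_camera("side");cv2.imwrite("pics/side3.png",s)
a=cv2.resize(im[60:300,190:450],None,fx=2,fy=2,interpolation=cv2.INTER_CUBIC)
cv2.imwrite("pics/z3.png",a)
```

```text
[0.57302751 0.05880416 0.11730307] 105.91733370350984
```

View pics/z3.png

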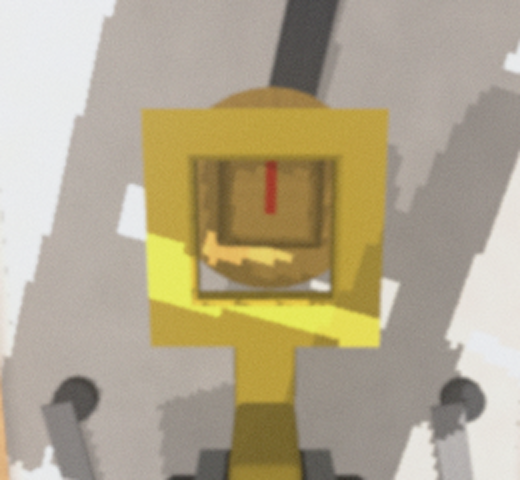

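Through the hole I see the head's 16 mm top face at crop (232–308, ?–232). That puts its centre at about crop (270,194), or pixel (325,157). The key end spans crop (142–388, 110–346).

Run:
```python
from h import *
c=ctrl.calibration("wrist");p,M=tool();print(p)
px=lambda u,v:(190+u/2,60+v/2)
def T(n,u,v,z): q=M.T@(onz(c,*px(u,v),z)-p); print(n,q.round(4)); return q
z=p[2]-.0165
print("key");[T("",u,v,z) for u,v in[(142,110),(388,109),(152,347),(380,346)]]
print("hole bottom");[T("",u,v,z-.01) for u,v in[(198,298),(332,298)]]
print("hole top");[T("",u,v,z) for u,v in[(190,155),(341,155)]]
print("tail",T("",(235+295)/2,380,z))
print("head");[T("",*a) for a in[(232,232,.069),(308,232,.069),(217,245,.062),(322,246,.062),(270,194,.069)]]
print("collar bot,top",T("",270,288,.052),T("",270,87,.052))
```

```text
[0.57295729 0.05872302 0.11735221]
key
 [ 0.0706 -0.0215  0.0163]
 [0.0708 0.0222 0.0162]
 [ 0.0268 -0.0214  0.0164]
 [0.0271 0.0225 0.0164]
hole bottom
 [ 0.0343 -0.0132  0.0264]
 [0.0343 0.0139 0.0264]
hole top
 [ 0.0628 -0.0132  0.0163]
 [0.0628 0.014  0.0163]
 [0.0202 0.0004 0.0164]
tail [0.02015195 0.00039118 0.01643254]
head
 [ 0.0447 -0.007   0.0482]
 [0.0447 0.01   0.0482]
 [ 0.0407 -0.0109  0.0552]
 [0.0404 0.0138 0.0552]
 [0.0531 0.0015 0.0482]
 [0.0283 0.0017 0.0653]
 [0.0762 0.0015 0.0651]
collar bot,top [0.02834381 0.00166385 0.06525623] [0.07624456 0.00153604 0.06509692]
```

>>> step_arm --motion '[{"offset": [0.0037, 0.0011, 0.0], "twist": 0}, {"offset": [0.0037, 0.0011, 0.005], "twist": 0}, {"offset": [0.0037, 0.0011, 0.01], "twist": 0}, {"offset": [0.0037, 0.0011, 0.015], "twist": 0}, {"offset": [0.0037, 0.0011, 0.02], "twist": 0}, {"offset": [0.0037, 0.0011, 0.024], "twist": 0}, {"offset": [0.0037, 0.0011, 0.026], "twist": 0}, {"offset": [0.0037, 0.0011, 0.026], "twist": 0}]'

```text
time: 6.55
eef_pos: [0.5684, 0.0588, 0.0894]
tcp_rot: [-0.138, 0.99, -0.0, 0.001]
contact_force: [0.7, 0.9, -1.3]
opening: 0.129
finger_force: 49.5
```

>>> step_arm --motion '[{"offset": [0, 0, 0.003], "twist": 0}, {"offset": [0, 0, 0.006], "twist": 0}, {"offset": [0, 0, 0.009], "twist": 0}, {"offset": [0, 0, 0.01], "twist": 0}, {"offset": [0, 0, 0.01], "twist": 0}]'

```text
time: 7.05
eef_pos: [0.5685, 0.0589, 0.0796]
tcp_rot: [-0.138, 0.99, 0.0, 0.001]
contact_force: [3.1, 0.8, -0.6]
opening: 0.127
finger_force: 49.7
```

Run:
```python
from h import *
p,M=tool();s=ctrl.get_state();print(p,yawy(),s["contact_force"],s["wrist_torque"])
im=ctrl.read_camera("wrist");cv2.imwrite("pics/w4.png",im)
s=ctrl.read_camera("side");sc=ctrl.read_camera("scene");cv2.imwrite("pics/side4.png",s);cv2.imwrite("pics/scene4.png",sc)
a=cv2.resize(im[40:340,190:450],(520,600),interpolation=cv2.INTER_CUBIC)
c=ctrl.calibration("side")
b=cv2.resize(s[215:305,225:355],(280,194));d=cv2.resize(sc[190:290,290:420],(280,215))
cv2.imwrite("pics/z4.png",np.hstack([a,cv2.copyMakeBorder(np.vstack([b,d]),0,600-409,0,0,cv2.BORDER_CONSTANT)]))
```

```text
[0.56852474 0.05890747 0.07957244] 105.8877145691526 [ 3.07087804  0.81776637 -0.58261043] [ 0.2181143  -0.68314826 -0.05312872]
```

View pics/z4.png

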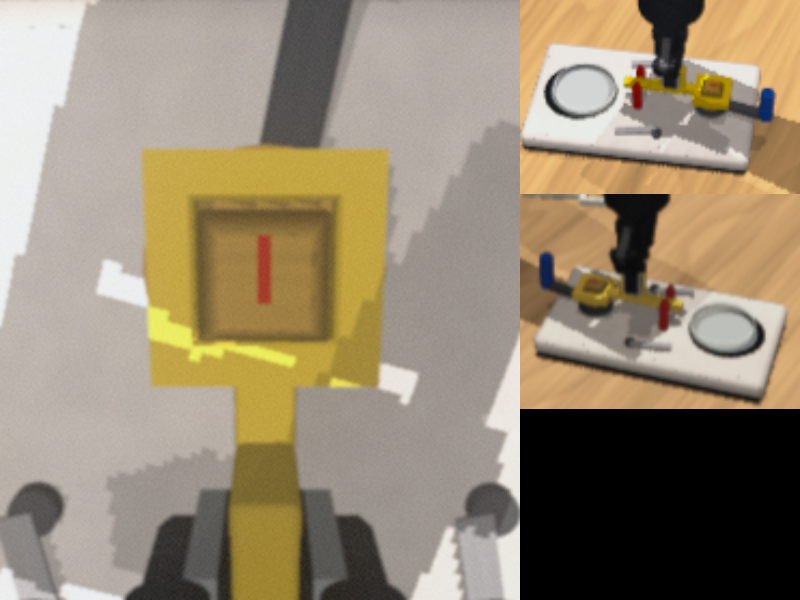

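The head now sits inside the hole and the tail lies between the red posts. I lower the last bit and release.

>>> step_arm --motion '[{"offset": [-0.0006, -0.0003, 0.001], "twist": 0}, {"offset": [-0.0006, -0.0003, 0.002], "twist": 0}, {"offset": [-0.0006, -0.0003, 0.002], "twist": 0}]'

```text
time: 7.5
eef_pos: [0.5686, 0.0589, 0.0794]
tcp_rot: [-0.138, 0.99, 0.0, -0.001]
contact_force: [-2.5, 2.7, 10.1]
opening: 0.128
finger_force: 51.3
```

>>> step_arm --motion '[{"offset": [0, 0, 0], "twist": 0}, {"offset": [0, 0, 0], "twist": 0}, {"offset": [0, 0, 0], "twist": 0}, {"offset": [0, 0, 0], "twist": 0}, {"offset": [0, 0, 0], "twist": 0}]' --gripper 0.04

```text
time: 8.0
eef_pos: [0.568, 0.0586, 0.0768]
tcp_rot: [-0.138, 0.99, 0.0, -0.001]
contact_force: [0.5, -0.0, 1.0]
opening: 0.469
finger_force: 0.0
```

>>> step_arm --motion '[{"offset": [0, 0, -0.01], "twist": 0}, {"offset": [0, 0, -0.03], "twist": 0}, {"offset": [0, 0, -0.06], "twist": 0}, {"offset": [0, 0, -0.09], "twist": 0}, {"offset": [0, 0, -0.12], "twist": 0}, {"offset": [0, 0, -0.14], "twist": 0}, {"offset": [0, 0, -0.14], "twist": 0}, {"offset": [0, 0, -0.14], "twist": 0}]'

```text
time: 8.8
eef_pos: [0.5684, 0.0586, 0.2175]
tcp_rot: [-0.138, 0.99, -0.0, 0.0]
contact_force: [0.0, 0.4, -0.6]
opening: 0.469
finger_force: 0.0
```

Run:
```python
from h import *
p,M=tool();s=ctrl.get_state();print(p,yawy(),s["contact_force"],M.round(3))
im=ctrl.read_camera("wrist");cv2.imwrite("pics/w5.png",im)
c=ctrl.calibration("wrist");h=cv2.cvtColor(im,cv2.COLOR_BGR2HSV)
b=cv2.inRange(h,(105,120,30),(130,255,255));ys,xs=np.nonzero(b);print("pin px",xs.min(),xs.max(),ys.min(),ys.max())
```

```text
[0.56840382 0.05864358 0.21751713] 105.90526631423657 [ 0.04512086  0.40988305 -0.60263781] [[-0.962 -0.274  0.001]
 [-0.274  0.962 -0.   ]
 [-0.001 -0.    -1.   ]]
pin px 333 358 24 52
```

View pics/w5.png

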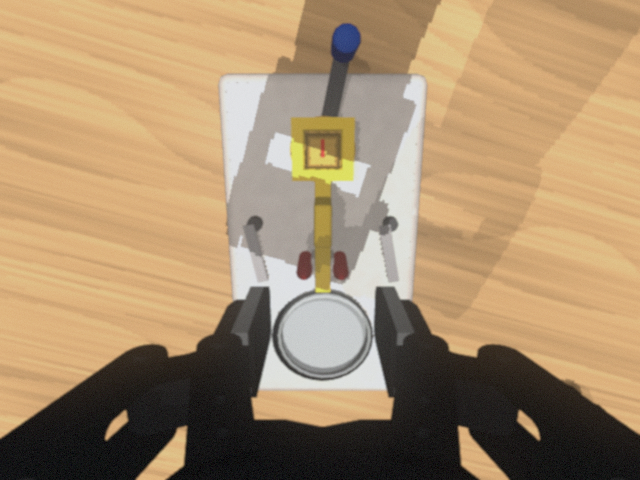

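The key lies flat over the head, which shows through its hole at (322,150). Its tail is at (322,275) between the posts at (304,265) and (341,265), and nothing else has moved. The pin top is at (345,37). Working out the pin approach.

Run:
```python
from h import *
p,M=tool();c=ctrl.calibration("wrist")
pin=onz(c,345.5,37.5,.084);S=onz(c,322.5,150,.069);print(pin,S)
S0=np.array([.522,.0458])
for S in(S[:2],S0):
    d=pin[:2]-S;print(np.hypot(*d),np.degrees(np.arctan2(d[1],d[0]))%360)
im=cv2.imread("pics/w5.png");h=cv2.cvtColor(im,cv2.COLOR_BGR2HSV)
r=cv2.inRange(h,(0,90,50),(8,255,200))|cv2.inRange(h,(172,90,50),(180,255,200))
n,l,st,ce=cv2.connectedComponentsWithStats(r)
print([(st[i],ce[i].round(1)) for i in range(1,n) if st[i][4]>40])
```

```text
[0.4516477  0.04043735 0.084     ] [0.52025275 0.04568256 0.069     ]
0.06880526858383126 184.37205317256732
0.0705563932909365 184.35897970036115
[(array([298, 252,  13,  27, 274], dtype=int32), array([304.2, 265.2])), (array([334, 252,  14,  27, 288], dtype=int32), array([340. , 265.5]))]
```

>>> step_arm --motion '[{"offset": [0.04, 0.005, 0], "twist": 5}, {"offset": [0.08, 0.01, 0], "twist": 11.6}, {"offset": [0.117, 0.0146, 0], "twist": 11.6}, {"offset": [0.117, 0.0146, 0.03], "twist": 11.6}, {"offset": [0.117, 0.0146, 0.07], "twist": 11.6}, {"offset": [0.117, 0.0146, 0.09], "twist": 11.6}, {"offset": [0.117, 0.0146, 0.09], "twist": 11.6}, {"offset": [0.117, 0.0146, 0.09], "twist": 11.6}]' --gripper 0.036

```text
time: 9.65
eef_pos: [0.4513, 0.0407, 0.1264]
tcp_rot: [-0.038, 0.999, 0.0, -0.001]
contact_force: [-0.2, -0.4, -0.2]
opening: 0.42
finger_force: 0.0
```

Run:
```python
from h import *
p,M=tool();s=ctrl.get_state();print(p,yawy(),s["contact_force"],s["opening"])
print(off([.4517,.0405,.063]))
im=ctrl.read_camera("wrist");cv2.imwrite("pics/w6.png",im)
```

```text
[0.4512748  0.04069525 0.12641485] 94.30071073372044 [-0.15561491 -0.38353322 -0.24356411] 0.42008558801012236
[-0.00057494 -0.00025947  0.06341344]
```

View pics/w6.png

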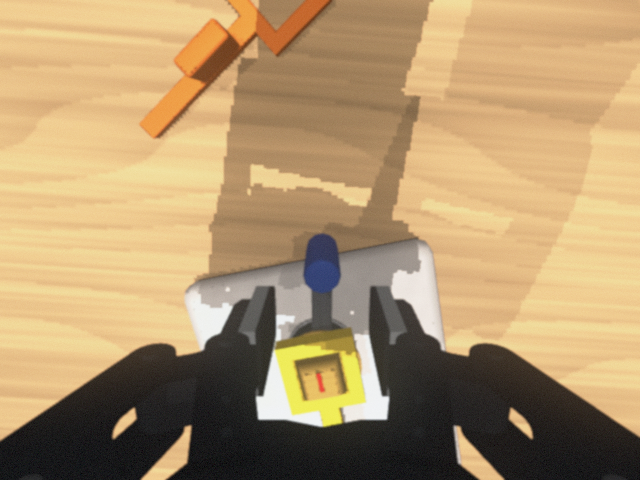

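The pin, with its top at (322,277), is centred between the fingers. Descending around it.

>>> step_arm --motion '[{"offset": [-0.0005, 0, 0.02], "twist": 0}, {"offset": [-0.0005, 0, 0.045], "twist": 0}, {"offset": [-0.0005, 0, 0.062], "twist": 0}, {"offset": [-0.0005, 0, 0.062], "twist": 0}, {"offset": [-0.0005, 0, 0.062], "twist": 0}]'

```text
time: 10.2
eef_pos: [0.4535, 0.0406, 0.0666]
tcp_rot: [-0.038, 0.999, -0.0, 0.001]
contact_force: [0.2, -0.7, 0.4]
opening: 0.423
finger_force: 0.0
```

>>> step_arm --motion '[{"offset": [0, 0, 0], "twist": 0}, {"offset": [0, 0, 0], "twist": 0}, {"offset": [0, 0, 0], "twist": 0}]' --gripper 0.026

```text
time: 10.5
eef_pos: [0.4532, 0.0406, 0.0664]
tcp_rot: [-0.038, 0.999, -0.0, 0.001]
contact_force: [-0.2, -0.2, 0.2]
opening: 0.303
finger_force: 0.0
```

```bash
cat >> h.py <<'E'
S0=np.array([.5215,.0458])
def rep(n=3):
    F=[];
    for i in range(n):
        F.append(ctrl.get_state()["contact_force"]); ctrl.read_camera("wrist")
    F=np.mean(F,0);p,M=tool();r=p[:2]-S0;a=np.degrees(np.arctan2(r[1],r[0]))%360
    s=ctrl.get_state()
    print("t %.2f z %.4f ang %.2f r %.4f yawy %.2f"%(s["time"],p[2],a,np.hypot(*r),yawy()),"F tool",(M.T@F).round(2),"open",round(s["opening"]*.0854,4),"ff",round(s["finger_force"],1))
def rows(sw,r,dl): # tool offsets for swings sw (deg) relative to current: tcp at polar angle a0-sw radius r, lead
    p,M=tool();q=p[:2]-S0;a0=np.degrees(np.arctan2(q[1],q[0]));y0=yawy()
    for s in sw:
        a=np.radians(a0-s);P=np.r_[S0+r*np.array([np.cos(a),np.sin(a)]),p[2]]
        print(s,off(P).round(4),"twist",round(y0-(np.degrees(a)-90+dl)%360,1))
E
python3 - <<'E'
from h import *
rep()
rows([2,4,6,8,10,12,14,16,18,20,22,24],.0703,0)
E
```

```text
t 10.65 z 0.0657 ang 184.29 r 0.0690 yawy 94.30 F tool [0.13 0.03 0.36] open 0.0262 ff 0.0
2 [ 0.0012  0.0025 -0.    ] twist 2.0
4 [ 0.0011  0.0049 -0.    ] twist 4.0
6 [ 0.0009  0.0073 -0.    ] twist 6.0
8 [ 0.0006  0.0098 -0.    ] twist 8.0
10 [ 0.0002  0.0122 -0.    ] twist 10.0
12 [-0.0002  0.0146 -0.    ] twist 12.0
14 [-0.0008  0.017  -0.    ] twist 14.0
16 [-0.0014  0.0194 -0.    ] twist 16.0
18 [-0.0022  0.0217 -0.    ] twist 18.0
20 [-0.003  0.024 -0.   ] twist 20.0
22 [-0.0038  0.0263 -0.    ] twist 22.0
24 [-0.0048  0.0286 -0.    ] twist 24.0
```

>>> step_arm --motion '[{"offset": [0.0012, 0.0025, 0], "twist": 2}, {"offset": [0.0011, 0.0049, 0], "twist": 4}, {"offset": [0.0009, 0.0073, 0], "twist": 6}, {"offset": [0.0006, 0.0098, 0], "twist": 8}, {"offset": [0.0002, 0.0122, 0], "twist": 10}, {"offset": [-0.0002, 0.0146, 0], "twist": 12}, {"offset": [-0.0008, 0.017, 0], "twist": 14}, {"offset": [-0.0014, 0.0194, 0], "twist": 16}, {"offset": [-0.0022, 0.0217, 0], "twist": 18}, {"offset": [-0.003, 0.024, 0], "twist": 20}, {"offset": [-0.0038, 0.0263, 0], "twist": 22}, {"offset": [-0.0048, 0.0286, 0], "twist": 24}]'

```text
time: 11.85
eef_pos: [0.4551, 0.0694, 0.0654]
tcp_rot: [0.172, 0.985, -0.0, 0.0]
contact_force: [-0.4, -0.9, 0.3]
opening: 0.306
finger_force: 0.4
```

Run:
```python
from h import *
rep()
rows([2,4,6,8,10,12],.0703,0)
im=ctrl.read_camera("wrist");cv2.imwrite("pics/w7.png",im)
h=cv2.cvtColor(im,cv2.COLOR_BGR2HSV)
b=cv2.inRange(h,(105,120,30),(130,255,255));ys,xs=np.nonzero(b);print("pin px",xs.min(),xs.max(),ys.min(),ys.max())
```

```text
t 12.00 z 0.0654 ang 160.34 r 0.0705 yawy 70.36 F tool [-0.18 -0.67  0.01] open 0.0262 ff 0.2
2 [-0.0002  0.0025 -0.    ] twist 2.0
4 [-0.0003  0.0049 -0.    ] twist 4.0
6 [-0.0006  0.0073 -0.    ] twist 6.0
8 [-0.0009  0.0098 -0.    ] twist 8.0
10 [-0.0012  0.0122 -0.    ] twist 10.0
12 [-0.0017  0.0146 -0.    ] twist 12.0
pin px 283 335 276 370
```

>>> step_arm --motion '[{"offset": [-0.0002, 0.0025, 0], "twist": 2}, {"offset": [-0.0003, 0.0049, 0], "twist": 4}, {"offset": [-0.0006, 0.0073, 0], "twist": 6}, {"offset": [-0.0009, 0.0098, 0], "twist": 8}, {"offset": [-0.0012, 0.0122, 0], "twist": 10}, {"offset": [-0.0017, 0.0146, 0], "twist": 12}, {"offset": [-0.0017, 0.0146, 0], "twist": 12}]'

```text
time: 12.75
eef_pos: [0.4615, 0.0827, 0.0653]
tcp_rot: [0.273, 0.962, -0.0, -0.0]
contact_force: [0.0, 0.2, 0.5]
opening: 0.302
finger_force: 0.3
```

Run:
```python
from h import *
rep()
rows([1,2,2.5],.0703,0)
```

```text
t 12.90 z 0.0653 ang 148.43 r 0.0704 yawy 58.34 F tool [-0.25 -0.39 -0.49] open 0.0259 ff 0.2
1 [-0.0001  0.0012 -0.    ] twist 0.9
2 [-0.0001  0.0025 -0.    ] twist 1.9
2.5 [-0.0001  0.0031 -0.    ] twist 2.4
```

>>> step_arm --motion '[{"offset": [0, 0.0012, 0], "twist": 1}, {"offset": [-0.0001, 0.0025, 0], "twist": 2}, {"offset": [-0.0001, 0.0025, 0], "twist": 2}]'

```text
time: 13.2
eef_pos: [0.4629, 0.0849, 0.0653]
tcp_rot: [0.29, 0.957, -0.0, -0.0]
contact_force: [-0.6, -0.3, 0.2]
opening: 0.309
finger_force: 0.4
```

```bash
python3 -c "
from h import *
rep()"
```

```text
t 13.35 z 0.0653 ang 146.30 r 0.0704 yawy 56.31 F tool [ 0.69 -1.02 -0.47] open 0.0261 ff 0.4
```

>>> step_arm --motion '[{"offset": [0, 0.0012, 0], "twist": 1}, {"offset": [-0.0001, 0.0025, 0], "twist": 2}, {"offset": [-0.0001, 0.0025, 0], "twist": 2}]'

```text
time: 13.65
eef_pos: [0.4645, 0.087, 0.0653]
tcp_rot: [0.307, 0.952, 0.0, -0.0]
contact_force: [-0.1, -0.4, 0.8]
opening: 0.301
finger_force: 0.4
```

```bash
python3 -c "
from h import *
rep()"
```

```text
t 13.80 z 0.0653 ang 144.24 r 0.0703 yawy 54.30 F tool [ 0.1  -0.73 -0.31] open 0.0258 ff 0.3
```

>>> step_arm --motion '[{"offset": [0, 0.0015, 0], "twist": 1.2}, {"offset": [-0.0001, 0.003, 0], "twist": 2.4}, {"offset": [-0.0001, 0.003, 0], "twist": 2.4}]'

```text
time: 14.1
eef_pos: [0.4664, 0.0893, 0.0653]
tcp_rot: [0.327, 0.945, 0.0, -0.0]
contact_force: [-0.4, -0.6, -1.0]
opening: 0.302
finger_force: 0.4
```

```bash
python3 -c "
from h import *
rep()"
```

```text
t 14.25 z 0.0653 ang 141.77 r 0.0702 yawy 51.90 F tool [ 0.14 -0.8   0.05] open 0.0259 ff 0.3
```

>>> step_arm --motion '[{"offset": [0, 0.0015, 0], "twist": 1.2}, {"offset": [-0.0001, 0.003, 0], "twist": 2.4}, {"offset": [-0.0001, 0.003, 0], "twist": 2.4}]'

```text
time: 14.55
eef_pos: [0.4683, 0.0916, 0.0653]
tcp_rot: [0.346, 0.938, 0.0, -0.0]
contact_force: [-1.4, 0.1, 0.4]
opening: 0.307
finger_force: 0.4
```

```bash
python3 -c "
from h import *
rep()"
```

```text
t 14.70 z 0.0653 ang 139.31 r 0.0702 yawy 49.50 F tool [ 0.77 -0.36 -0.27] open 0.0259 ff 0.3
```

>>> step_arm --motion '[{"offset": [0, 0.0015, 0], "twist": 1.2}, {"offset": [-0.0001, 0.003, 0], "twist": 2.4}, {"offset": [-0.0001, 0.003, 0], "twist": 2.4}]'

```text
time: 15.0
eef_pos: [0.4704, 0.0938, 0.0653]
tcp_rot: [0.366, 0.931, 0.0, -0.0]
contact_force: [-1.4, -0.0, -0.1]
opening: 0.304
finger_force: 0.4
```

```bash
python3 -c "
from h import *
rep()"
```

```text
t 15.15 z 0.0653 ang 136.86 r 0.0701 yawy 47.10 F tool [ 0.45 -0.85 -0.06] open 0.026 ff 0.3
```

>>> step_arm --motion '[{"offset": [0, 0.0015, 0], "twist": 1.2}, {"offset": [-0.0001, 0.003, 0], "twist": 2.4}, {"offset": [-0.0001, 0.003, 0], "twist": 2.4}]'

```text
time: 15.45
eef_pos: [0.4723, 0.0958, 0.0653]
tcp_rot: [0.385, 0.923, -0.0, -0.0]
contact_force: [-2.0, -1.7, 0.3]
opening: 0.303
finger_force: 0.9
```

```bash
python3 -c "
from h import *
rep()"
```

```text
t 15.60 z 0.0653 ang 134.55 r 0.0701 yawy 44.71 F tool [ 0.25 -2.27 -0.52] open 0.0266 ff 0.9
```

The force is rising to 2.3 N, so the nut has met its seat. Smaller steps now.

>>> step_arm --motion '[{"offset": [0, 0.0005, 0], "twist": 0.4}, {"offset": [0, 0.001, 0], "twist": 0.8}, {"offset": [0, 0.001, 0], "twist": 0.8}]'

```text
time: 15.9
eef_pos: [0.4729, 0.0964, 0.0652]
tcp_rot: [0.392, 0.92, -0.0, -0.0]
contact_force: [-2.3, -2.8, 0.2]
opening: 0.3
finger_force: 1.5
```

```bash
python3 -c "
from h import *
rep(5)"
```

```text
t 16.15 z 0.0653 ang 133.76 r 0.0702 yawy 43.91 F tool [ 0.26 -3.13 -0.11] open 0.0258 ff 1.5
```

>>> step_arm --motion '[{"offset": [0, 0.0008, 0], "twist": 0.6}, {"offset": [0, 0.0015, 0], "twist": 1.2}, {"offset": [0, 0.0015, 0], "twist": 1.2}]'

```text
time: 16.45
eef_pos: [0.474, 0.0974, 0.0652]
tcp_rot: [0.401, 0.916, -0.0, -0.0]
contact_force: [-2.8, -3.4, -0.3]
opening: 0.305
finger_force: 2.3
```

```bash
python3 -c "
from h import *
rep(5)"
```

```text
t 16.70 z 0.0652 ang 132.58 r 0.0702 yawy 42.71 F tool [-0.81 -4.3  -0.41] open 0.0257 ff 2.4
```

```bash
cat >> h.py <<'E'
def look(name):
    c=ctrl.calibration("wrist");p,M=tool();im=ctrl.read_camera("wrist");cv2.imwrite(f"pics/{name}.png",im)
    h=cv2.cvtColor(im,cv2.COLOR_BGR2HSV)
    r=cv2.inRange(h,(0,110,60),(9,255,255))|cv2.inRange(h,(172,110,60),(180,255,255))
    n,l,st,ce=cv2.connectedComponentsWithStats(r)
    for i in range(1,n):
        if 25<st[i][4]<2500:
            q=np.argwhere(l==i)[:,::-1]; P=np.array([onz(c,*a,.069)[:2] for a in q],np.float32)
            vx,vy,x0,y0=cv2.fitLine(P,cv2.DIST_L2,0,.01,.01).ravel();L=np.ptp((P-P.mean(0))@[vx,vy])
            print("red",st[i],"ang",round(np.degrees(np.arctan2(vy,vx))%180,1),x0,y0,"len",L)
    y=cv2.inRange(h,(20,135,40),(36,255,255));n,l,st,ce=cv2.connectedComponentsWithStats(y)
    for i in range(1,n):
        if st[i][4]>300: print("yellow",st[i],ce[i].round(0))
E
python3 -c "
from h import *
look('w8')"
```

```text
yellow [ 284  393   77   35 1454] [317. 413.]
```

Run:
```python
from h import *
for n in("w7","w8"):
    im=cv2.imread(f"pics/{n}.png");h=cv2.cvtColor(im,cv2.COLOR_BGR2HSV)
    b=cv2.inRange(h,(105,120,30),(130,255,255))
    for v in(300,330,350):
        r=np.nonzero(b[v])[0];print(n,v,r.min() if len(r) else None,r.max() if len(r) else None)
    g=cv2.cvtColor(im,cv2.COLOR_BGR2GRAY)
    for v in(380,): print(np.abs(np.diff(cv2.GaussianBlur(g,(5,5),0)[v,180:460].astype(int))).argsort()[::-1][:14]+180)
    # finger dark extents
    print(n,[int(x) for x in g[350,200:440:6]])
```

```text
w7 300 294 331
w7 330 286 334
w7 350 284 334
[362 363 281 282 361 280 364 303 341 304 283 302 342 279]
w7 [141, 124, 101, 66, 52, 46, 45, 41, 40, 38, 34, 36, 40, 36, 57, 63, 64, 64, 66, 66, 65, 68, 66, 169, 167, 163, 155, 39, 54, 44, 41, 46, 43, 47, 44, 44, 51, 49, 100, 155]
w8 300 292 330
w8 330 285 332
w8 350 282 332
[362 363 281 282 361 280 364 283 353 303 279 354 304 302]
w8 [224, 222, 193, 92, 52, 40, 39, 42, 38, 45, 39, 38, 37, 31, 61, 66, 65, 69, 65, 66, 71, 68, 70, 191, 199, 195, 188, 42, 48, 50, 46, 47, 48, 54, 53, 52, 54, 57, 167, 246]
```

>>> step_arm --motion '[{"offset": [0, 0.0008, 0], "twist": 0.6}, {"offset": [0, 0.0014, 0], "twist": 1.1}, {"offset": [0, 0.0014, 0], "twist": 1.1}]'

```text
time: 17.05
eef_pos: [0.4748, 0.0982, 0.0651]
tcp_rot: [0.41, 0.912, -0.001, -0.0]
contact_force: [-4.1, -4.7, -0.3]
opening: 0.308
finger_force: 3.0
```

```bash
python3 -c "
from h import *
rep(5)"
```

```text
t 17.30 z 0.0651 ang 131.69 r 0.0702 yawy 41.62 F tool [-1.3  -5.98 -0.53] open 0.0258 ff 2.9
```

>>> step_arm --motion '[{"offset": [0, 0.0006, 0], "twist": 0.5}, {"offset": [0, 0.0011, 0], "twist": 0.9}, {"offset": [0, 0.0011, 0], "twist": 0.9}]'

```text
time: 17.6
eef_pos: [0.4754, 0.0987, 0.065]
tcp_rot: [0.417, 0.909, -0.001, -0.001]
contact_force: [-4.5, -6.1, 0.6]
opening: 0.307
finger_force: 3.4
```

```bash
python3 -c "
from h import *
rep(6)"
```

```text
t 17.90 z 0.0651 ang 131.06 r 0.0702 yawy 40.73 F tool [-1.74 -7.09 -0.89] open 0.0259 ff 3.4
```

>>> step_arm --motion '[{"offset": [0, 0.0005, 0], "twist": 0.4}, {"offset": [0, 0.0009, 0], "twist": 0.7}, {"offset": [0, 0.0009, 0], "twist": 0.7}]'

```text
time: 18.2
eef_pos: [0.4759, 0.0991, 0.065]
tcp_rot: [0.422, 0.906, -0.001, -0.001]
contact_force: [-4.9, -6.7, 0.2]
opening: 0.304
finger_force: 3.8
```

```bash
python3 -c "
from h import *
rep(6)
p,M=tool();print(M.round(3))"
```

```text
t 18.50 z 0.0650 ang 130.55 r 0.0702 yawy 40.05 F tool [-2.37 -7.77 -0.85] open 0.0264 ff 3.8
[[-0.643  0.765 -0.003]
 [ 0.765  0.643 -0.002]
 [ 0.    -0.003 -1.   ]]
```

The push is 7.8–7.9 N along the path. Backing off, opening and lifting clear.

>>> step_arm --motion '[{"offset": [0, -0.002, 0], "twist": 0}, {"offset": [0, -0.004, 0], "twist": 0}, {"offset": [0, -0.005, 0], "twist": 0}, {"offset": [0, -0.005, 0], "twist": 0}]'

```text
time: 18.9
eef_pos: [0.4734, 0.0967, 0.0656]
tcp_rot: [0.423, 0.906, 0.001, 0.001]
contact_force: [-2.0, -3.3, 0.2]
opening: 0.307
finger_force: 1.2
```

>>> step_arm --motion '[{"offset": [0, 0, 0], "twist": 0}, {"offset": [0, 0, 0], "twist": 0}, {"offset": [0, 0, 0], "twist": 0}]' --gripper 0.036

```text
time: 19.2
eef_pos: [0.4734, 0.0971, 0.0657]
tcp_rot: [0.423, 0.906, 0.001, 0.0]
contact_force: [0.4, -0.2, 0.4]
opening: 0.418
finger_force: 0.0
```

>>> step_arm --motion '[{"offset": [0, 0, -0.015], "twist": 0}, {"offset": [0, 0, -0.04], "twist": 0}, {"offset": [0, 0, -0.08], "twist": 0}, {"offset": [0, 0, -0.12], "twist": 0}, {"offset": [-0.03, 0, -0.16], "twist": 0}, {"offset": [-0.06, 0, -0.18], "twist": 0}, {"offset": [-0.06, 0, -0.18], "twist": 0}, {"offset": [-0.06, 0, -0.18], "twist": 0}]'

```text
time: 20.0
eef_pos: [0.5116, 0.0507, 0.2454]
tcp_rot: [0.423, 0.906, 0.0, 0.0]
contact_force: [-0.5, -0.1, -0.5]
opening: 0.419
finger_force: 0.0
```

Run:
```python
from h import *
rep(1);look("w9")
c=ctrl.calibration("wrist");im=cv2.imread("pics/w9.png");h=cv2.cvtColor(im,cv2.COLOR_BGR2HSV)
b=cv2.inRange(h,(105,120,30),(130,255,255));n,l,st,ce=cv2.connectedComponentsWithStats(b)
for i in range(1,n):
    if st[i][4]>100:
        P=onz(c,*ce[i],.075);d=P[:2]-S0;print("pin",st[i],P,np.hypot(*d),np.degrees(np.arctan2(d[1],d[0]))%360)
y=cv2.inRange(h,(20,135,40),(36,255,255));P=np.array([onz(c,a,v,.062)[:2] for v,a in np.argwhere(y)[::5]],np.float32)
vx,vy,x0,y0=cv2.fitLine(P,cv2.DIST_L2,0,.01,.01).ravel();print("key yaw",np.degrees(np.arctan2(vy,vx))%180)
```

```text
t 20.05 z 0.2442 ang 154.01 r 0.0121 yawy 39.99 F tool [ 0.24 -0.43  0.52] open 0.0361 ff 0.0
red [319 222  13   8  39] ang 9.1 0.5199592 0.045115076 len 0.010683318
red [431 248  11  13  86] ang 158.8 0.6043046 0.084071614 len 0.010505114
red [413 274  12  16 126] ang 162.5 0.6100788 0.05780013 len 0.015664015
yellow [ 294  190   75   68 2002] [331. 224.]
yellow [ 368  248   79   35 1122] [406. 264.]
key yaw 12.930725
```

```bash
python3 -c "
from plant import ctrl
print(ctrl.sign_off())"
```

```text
the job is handed in; nothing more can be done
None
```

The job is handed in: the yellow key lies over the screw head with its tail between the posts, the lever was pushed clockwise to about 7.9 N along the pin's path, and the screw turned about 7° (about 3 mm at the mark, within the key's play). I did not re-measure the pin after letting go, and the final check on the key and screw was by colour detection only, without viewing a picture.

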